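# Exchange the out-of-date box at the back of the counter display

### The arm

A 6-joint arm with a two-finger parallel gripper is mounted at the origin on a cart in front of the work surface, level with it; the furniture and walls round the work are solid. World frame = base frame: x ahead of the robot, y to its left, z up, the work surface at z = 0. Lengths are in mm, angles in rad, forces in N, time in s.
With the tool pointing down it reaches from about 350 to 875 mm from the base axis. Payload 4.2 kg.
Tool frame: the origin (TCP) lies between the finger pads; the fingertips stand 25 mm ahead of it and the grasp point (between the pads) lies 6 mm ahead of it; z points along the fingers, y is the line along which they close (so a half turn about z gives the same grasp; the last joint's range is limited). The gripper opens to 85 mm and grips with 20 to 120 N. Pads are 22 mm wide; open, the fingers measure 114 mm over their backs; the gripper's body (76 mm by 85 mm) begins 54 mm behind the grasp point. The pads swing forward as they close: fully open they stand 13 mm farther back than shut.
Start: joints at [1.572, 0.385, 0.008, 0, -1.194, -0.259], TCP at [159.314, 604.333, 256.312] pointing down, gripper open.
Joint ranges: [-3.14, 3.14], [-1.21, 2.06], [-1.07, 1.41], [-3.16, 2.05], [-2.99, -0.16], [-3.1, 3.1]. Speed limits (rad/s): [2.79, 2.79, 3.14, 3.14, 3.14, 3.14].

### API

Orientations are given as a unit quaternion [x, y, z, w].
In Python, from bench import arm gives the robot as it stands.
- The arm moves only by the shell command python3 -m pendant 'ROWS'. ROWS is JSON, a list of rows, each a list of 7 numbers: the shift along the tool's x, y, z in m, then the turn, a rotation vector about the tool's x, y, z in degrees, then the finger opening in m, from 0 to 0.0854. In form: [[x, y, z, wx, wy, wz, fingers], ...]. A call has 1 to 12 rows; each row shifts and turns the commanded pose from where the row before left it, along the tool's axes as they then stand; what a row does not reach is not made up. A row lasts 1/10 s, in which the tool goes at most 50 mm and 8.59 degrees, less where a joint would pass 70% of its speed; a pose out of reach is approached as far as the arm can. A call is refused whole if a number of a shift passes 0.05 or a number of a turn 8.59, either way. A call with a gripper value outside its range is refused whole. The fingers move at their own pace and stop on an object; the grip force is fixed at half the most. Time passes only in rows, so rows that do not move let the fingers close. It gives the time, the measured TCP pose, the force, the opening and the grip force at its end, in the units of the state.
- arm.read_state(): the state, without advancing time (a new reading comes with each control period).
- arm.get_image(name): name is "side" or "top"; returns a dict with "image" (400x640x3 uint8, red, green, blue), "fx", "fy", "cx", "cy" (pixels), "k1" (the pictures are not rectified: a ray, as slopes to the right and down, at radius r is drawn at 1 + k1 r^2 times it, then the intrinsics apply), "xyz" and "rotation" of the camera in the world. Camera axes: x right, y down, z forward; pixel columns grow to the right and rows downward; lengths in mm; the calibration is good to about 2 mm. A picture is of the moment at which its call begins. There is no depth.
- arm.job_done(): hands the job in; it is judged then, once.
The state is a dict: "clock": time; "joints": joint angles; "joint_vel": joint speeds; "joint_efforts": joint torques, N m; "position": TCP position; "ee_rot": TCP orientation; "contact_force": force on the tool from outside, world axes, zero at the start; "wrist_torque": the same for the moment, N m; "gripper_width": finger opening in mm; "grasp_force": force on a finger pad.
Only numpy, scipy, OpenCV 4.12 (cv2) and the standard library are available. Lean on these libraries where they do the work, as an engineer would, in place of code of your own. Each camera call takes 0.05 s, during which the arm holds its last target. There are 200 camera calls.

### The job

The product box at the back of the wooden counter display is out of date and has to be exchanged, but the tall spray can and the pump bottle stand in front of it. Stand both of them aside on the bare counter, put the old box upright in the grey returns tray, stand the fresh box from the counter in the empty slot of the display, and then put the spray can and the pump bottle back, each in the pocket it came from. Leave everything upright and do not disturb the small white pot, the stapler or the label gun.

Things in the scene. Friction and masses are not known exactly. Their poses are not given: they have to be found in the camera images.
- display: Fixed wooden plinth, 142 (x) x 162 (y) x 20 mm high. Origin: centre of underside; +x away from the robot. Pockets 9 mm deep (floor 11 mm above the counter): two on the robot's side, 72 (x) x 70 (y) mm, centres x = -27, y = +38 and -38 mm; one slot at the back, 47 (x) x 97 (y) mm, centre x = +37.5, y = 0. Ribs between are 5 to 6 mm. A 17 mm high price strip on the far edge.
- spray_can: Tall yellow aerosol can, 54 mm in diameter, 202 mm high, 0.2 to 0.45 kg; round white cap about 43 mm in diameter from 165 to 200 mm height, to grip from above. Stands at the start in one of the two front pockets of the display. Origin: centre of its underside, z up.
- pump_bottle: Clear pump bottle, 0.1 to 0.2 kg, 151 mm high, at the start in the other front pocket, nozzle roughly away from the robot, over the slot. Body 35 (x) x 59 (y: -33 to +26) mm, 110 mm high; collar 32 mm wide at 98 to 113 mm height, centred at y = -4 mm; nozzle (134 to 151 mm) reaches to y = +34. Grip the collar 108 mm up, fingers closing along x. Origin: on its underside, z up.
- old_box: Small pale product box, 31 (x) x 81 (y) x 49 (z) mm, 43 g, the out-of-date one: at the start it stands in the back slot of the display, behind the can and the bottle, its long side along the slot. Origin: centre of its underside, z up.
- fresh_box: Product box exactly like the old one (31 x 81 x 49 mm); at the start it stands by itself on the bare counter nearer the robot, in front of the till. Origin: centre of its underside, z up, long side along y.
- returns_tray: Shallow open grey plastic tray, fixed, outside 120 (x) x 170 (y) mm, rim 29 mm high, walls 3 mm (rolled rim 6 mm), inner floor 3 mm above the counter; stands in front of the till. Origin: centre of its underside.
- cream_pot: Small round white screw-lid pot, 54 mm in diameter, 43 mm high, beyond the display to the right, near the till. Leave it alone. Origin: centre of its underside.
- stapler: Red and black stapler, 135 x 38 x 47 mm, to the left of the display. Leave it alone. Origin: centre of its underside.
- label_gun: Blue price-label gun lying on its side, 67 x 152 x 36 mm, to the right in front of the till. Leave it alone. Origin: centre of its underside.
Mind the look-alikes: they are no part of the job. What is shaped like the pump_bottle but green is not meant.

How it is judged (in metres and radians):
On the way, in this order (a step that is already met when the one before it is completed fails the run):
1. spray can and pump bottle both stand upright, released, on the bare counter, off the display (height (world z) of each of spray_can, pump_bottle below 0.005 m and angle between each of spray_can, pump_bottle's own z axis and vertical below 0.1 rad and linear speed of each of spray_can, pump_bottle below 0.02 m/s and angular speed of each of spray_can, pump_bottle below 0.2 rad/s and contact force between the fingers and spray_can below 0.1 N and contact force between the fingers and pump_bottle below 0.1 N), for 0.2 s.
2. the old box stands released on the floor of the returns tray (x of old_box in the frame of returns_tray between -0.045 and 0.045 m and y of old_box in the frame of returns_tray between -0.07 and 0.07 m and z of old_box in the frame of returns_tray below 0.008 m and angle between old_box's own z axis and vertical below 0.1 rad and linear speed of old_box below 0.02 m/s and angular speed of old_box below 0.2 rad/s and contact force between the fingers and old_box below 0.1 N), for 0.2 s.
3. the fresh box stands released in the back slot of the display (x of fresh_box in the frame of display between 0.0255 and 0.0495 m and y of fresh_box in the frame of display between -0.012 and 0.012 m and z of fresh_box in the frame of display below 0.0145 m and angle between fresh_box's own z axis and vertical below 0.1 rad and linear speed of fresh_box below 0.02 m/s and angular speed of fresh_box below 0.2 rad/s and contact force between the fingers and fresh_box below 0.1 N), for 0.2 s.
At the end, for the whole second after the job is handed in: Old box upright on the tray floor, inside the walls; fresh box upright on the floor of the back slot (12 mm from its centre); can and bottle upright on the floor of the pockets they came from (30 mm from their start); upright within 0.1 rad, all released and at rest (all of step 2 and all of step 3 and distance of each of spray_can, pump_bottle from where it was at the start of the episode below 0.03 m and z of each of spray_can, pump_bottle in the frame of display below 0.0145 m and angle between each of spray_can, pump_bottle's own z axis and vertical below 0.1 rad and linear speed of each of spray_can, pump_bottle below 0.02 m/s and angular speed of each of spray_can, pump_bottle below 0.2 rad/s and contact force between the fingers and spray_can below 0.1 N and contact force between the fingers and pump_bottle below 0.1 N); the robot touches nothing.
It fails at once if a bystander (white pot, stapler or label gun) is pushed more than 25 mm (distance of any of cream_pot, stapler, label_gun from where it was at the start of the episode above 0.025 m).
It fails at once if the can, the bottle or a box is knocked over (leans more than 0.8 rad) (angle between any of spray_can, pump_bottle, old_box, fresh_box's own z axis and vertical above 0.8 rad).
It also fails if it takes over 109 s, if anything falls off the work surface, if the arm or the gripper's body presses on something with over 40 N, if the wrist force passes 120 N, or if a joint passes its speed limit or range.

## Working session

There is one attempt and no reset: what is moved stays moved. The work goes in short steps, Python scripts to look and compute and a shell command to move; the robot and the scene stay as the last step left them, time stands still between calls to the robot, and variables do not carry over. Pictures are saved under pics/ and viewed, at most 14 in all, crops included, and the job is handed in when it is done.

```bash
mkdir -p pics; ls
cat > h.py <<'E'
import numpy as np, cv2
from scipy.spatial.transform import Rotation as R
from bench import arm
def grab(name):
    d=arm.get_image(name); cv2.imwrite(f'pics/{name}_{arm.read_state()["clock"]:.2f}.png',d['image'][...,::-1]); return d
def Rm(d):
    r=np.array(d['rotation'],float)
    return R.from_quat(r).as_matrix() if r.size==4 else r.reshape(3,3)
def ray(d,u,v):
    K=np.array([[d['fx'],0,d['cx']],[0,d['fy'],d['cy']],[0,0,1]],float)
    p=cv2.undistortPoints(np.array([[[u,v]]],float),K,np.array([d['k1'],0,0,0,0.]))[0,0]
    return Rm(d)@np.array([p[0],p[1],1])
def onz(d,u,v,z):
    r=ray(d,u,v); c=np.array(d['xyz'],float); return c+r*(z-c[2])/r[2]
def proj(d,P):
    q=Rm(d).T@(np.array(P,float)-np.array(d['xyz'],float)); a=q[:2]/q[2]; a=a*(1+d['k1']*(a@a)); return np.array([a[0]*d['fx']+d['cx'],a[1]*d['fy']+d['cy']])
E
python3 - <<'E'
from h import *
for n in('side','top'):
    d=grab(n); print({k:v for k,v in d.items() if k!='image'})
s=arm.read_state();print(s)
E
ls pics
```

```text
pics
{'fx': 415.84562652943396, 'fy': 415.84562652943396, 'cx': 322.52246908324446, 'cy': 193.39495378524344, 'k1': -0.01863132943184412, 'xyz': array([1666.97405921,  769.13989788, 1035.91417686]), 'rotation': array([ 0.44286983,  0.78347435, -0.3815254 , -0.21088536])}
{'fx': 421.2167681956821, 'fy': 421.2167681956821, 'cx': 316.506741485035, 'cy': 197.3921224423344, 'k1': -0.01055635365434295, 'xyz': array([ 174.04674473,   81.15647806, 1805.08514294]), 'rotation': array([ 0.74958685, -0.65126302,  0.0776369 , -0.08915465])}
{'clock': 0.1, 'joints': array([ 1.57157298e+00,  3.85487517e-01,  6.75714510e-03, -4.29864625e-04,
       -1.19397082e+00, -2.58565482e-01]), 'joint_vel': array([ 0.00149616, -0.00147275,  0.00130898,  0.00187976,  0.00016293,
       -0.00089486]), 'joint_efforts': array([ 1.07627450e-04, -3.93317950e+01,  1.88928866e+01,  4.19795662e+00,
       -2.59612272e-03,  6.16654845e-06]), 'position': array([159.22201675, 603.89663076, 255.32483526]), 'ee_rot': array([ 9.91693946e-01, -1.28616368e-01, -7.49420657e-05,  9.70271180e-04]), 'contact_force': array([-0.2402454 ,  0.10033127,  0.42973413]), 'wrist_torque': array([ 0.03630985, -0.02143267, -0.03554361]), 'grasp_force': 0.0, 'gripper_width': 85.33091269001184}
side_0.05.png
top_0.10.png
```

View pics/side_0.05.png

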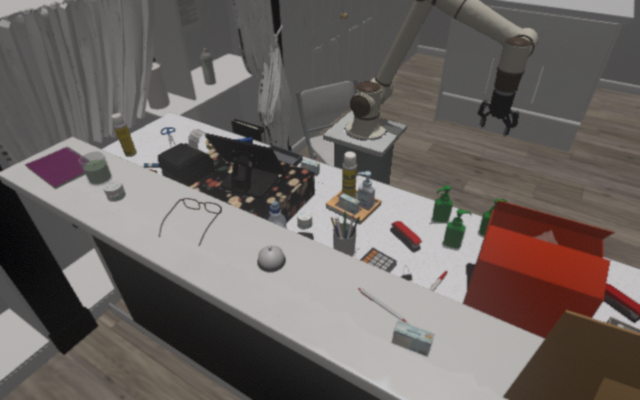

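View pics/top_0.10.png

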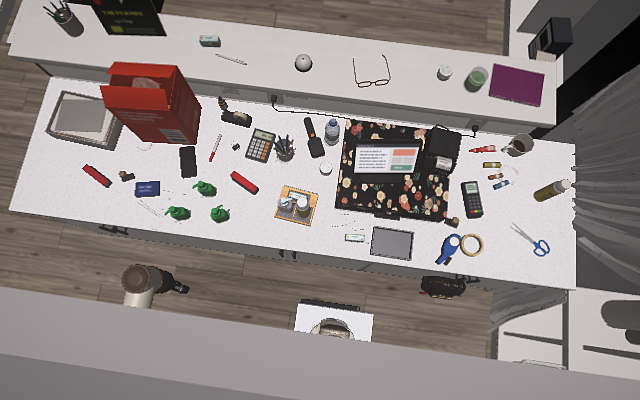

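The side view shows the display at about (353,205), holding the yellow can (349,175), the clear bottle (367,190) and the pale box (348,205). The red stapler is at (405,235), with green bottles around (443–490,200–230). The top view shows the display at (297,205), stapler (244,182), white pot (326,168), tray (392,243), a small pale box (355,238) and the label gun (449,248).

Possible confusions (top view pixels):
- **Can:** the olive can at (550,189) lies off the display, so the right one is at (303,206), on it.
- **Bottle:** the green ones at (205,187), (179,212) and (220,213), and a clear/blue one at (332,130) at the back. The right one is on the display, near (287,205).
- **Box:** there is another on the shelf at (209,41). The fresh box is at (355,238) on the counter. The old box is in the slot, near (297,192).
- **Stapler:** (244,182), against another at (97,175).

A close crop will check these choices.

Run:
```python
import cv2,glob
t=cv2.imread('pics/top_0.10.png')[155:265,265:425]; s=cv2.imread('pics/side_0.05.png')[140:265,280:440]
cv2.imwrite('pics/c_top.png',cv2.resize(t,None,fx=5,fy=5,interpolation=cv2.INTER_CUBIC))
s=s[:115]
cv2.imwrite('pics/c_side.png',cv2.resize(s,None,fx=5,fy=5,interpolation=cv2.INTER_CUBIC))
```

```text
(no output)
```

View pics/c_top.png

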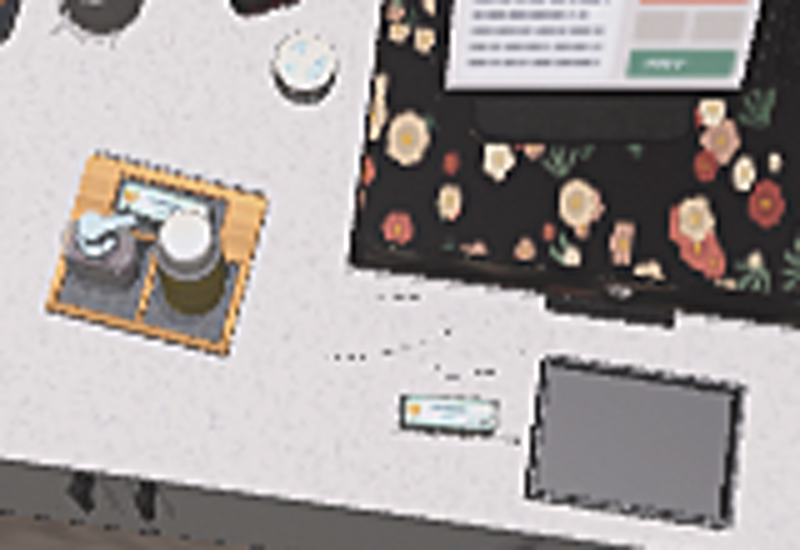

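View pics/c_side.png

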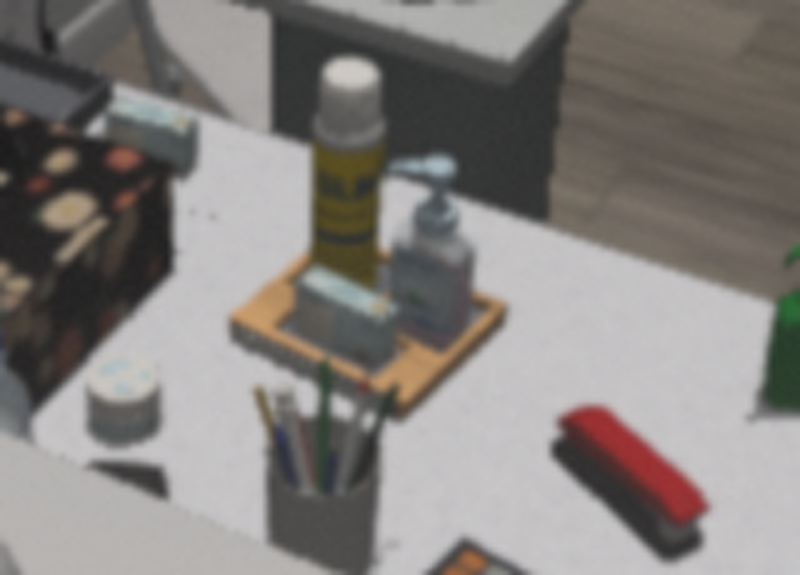

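The crop confirms the choices: the yellow can in the right pocket (cap at crop (187,236)), the clear bottle in the left pocket (pump at (90,235)), and the old box in the slot (165,200). The fresh box at (450,413) and the tray at (637,440) are also clear. In the side crop the cap is at (352,72) and the pump head at (440,168).

```bash
cat > m1.py <<'E'
from h import *
d=grab('top'); s=grab('side')
T=lambda u,v,z:onz(d,265+u/5,155+v/5,z)
S=lambda u,v,z:onz(s,280+u/5,140+v/5,z)
def show(n,*p): print(n,*[np.round(q[:2],1) for q in p])
show('disp top: FL,FR,NR,NL',T(97,152,37),T(268,193,37),T(230,355,20),T(48,312,20))
show('disp side: NL,FL(37),FR(37)',S(507,305,20),S(400,402,37),S(232,322,37))
show('cap top T/S',T(187,233,200),S(352,72,200))
show('pump head T',T(90,233,150),T(137,217,142)); show('pump S head,nozzle tip',S(440,165,148),S(393,165,142)); show('collar S',S(436,212,113))
show('oldbox top S corners z60',S(310,268,60),S(400,306,60),S(388,326,60),S(296,285,60))
show('oldbox T far corners',T(122,180,60),T(210,202,60))
show('fresh T corners z49',T(403,394,49),T(498,403,49),T(497,433,49),T(401,424,49))
show('tray T z29',T(543,357,29),T(743,384,29),T(725,527,29),T(528,497,29))
show('till near edge z? ',T(352,265,0),T(375,0,0)); show('pot',T(303,62,43),S(122,375,43))
show('stapler', *[onz(d,u,v,40) for u,v in((231,173),(257,190))]); show('green',*[onz(d,u,v,0) for u,v in((220,213),(205,187),(179,212))])
h=lambda P:proj(d,P)
m=cv2.inRange(cv2.cvtColor(d['image'],cv2.COLOR_RGB2HSV),(8,100,80),(22,255,255)); m[:,:270]=0;m[:,325:]=0;m[:180]=0;m[232:]=0
pts=cv2.findNonZero(m); r=cv2.minAreaRect(pts); print(r); show('rect',*[onz(d,*b,20) for b in cv2.boxPoints(r)])
E
python3 m1.py
```

```text
disp top: FL,FR,NR,NL [630.6 286.1] [615.  133.7] [472.7 146.7] [487.9 307.4]
disp side: NL,FL(37),FR(37) [496.3 314.8] [654.7 303. ] [639.5 153.8]
cap top T/S [533.5 187.1] [515.7 183. ]
pump head T [533.8 267.9] [554.  233.1]
pump S head,nozzle tip [521.3 261.2] [531.3 228. ]
collar S [531.4 265.3]
oldbox top S corners z60 [578.2 186. ] [583.8 265.2] [608.8 268.3] [601.5 187. ]
oldbox T far corners [603.1 258.3] [594.5 181. ]
fresh T corners z49 [455.4  -3.1] [458.9 -83. ] [433.7 -85.1] [430.   -4.6]
tray T z29 [ 506.8 -118.5] [ 507.4 -289.7] [ 384.7 -285.2] [ 386.6 -118.9]
till near edge z?  [570.   52.9] [815.8  64. ]
pot [734.9 119.6] [737.7 119.8]
stapler [652.7 525.9] [592.9 400. ]
green [477.4 549.5] [583.7 638.2] [456.6 728.3]
((295.8235168457031, 205.20590209960938), (37.593021392822266, 32.01470184326172), 14.03624439239502)
rect [492.7 312.1] [634.5 301. ] [616.  136.7] [475.3 150.6]
```

Run:
```python
import cv2,numpy as np
t=cv2.imread('pics/top_0.10.png')[185:231,272:322]; s=cv2.imread('pics/side_0.05.png')[148:212,335:385]
f=lambda a,k:cv2.resize(a,None,fx=k,fy=k,interpolation=cv2.INTER_LANCZOS4)
a=f(t,8); b=f(s,8)
c=np.zeros((512,800,3),np.uint8); c[:a.shape[0],:400]=a; c[:,400:]=b
cv2.imwrite('pics/c2.png',c)
```

```text
(no output)
```

View pics/c2.png

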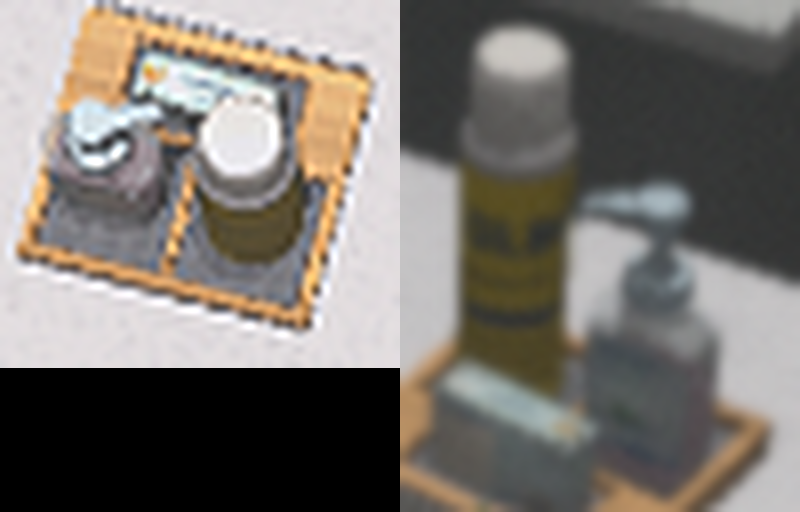

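```bash
cat >> h.py <<'E'
def tri(d,a,s,b):
    r1,r2=ray(d,*a),ray(s,*b); c1,c2=[np.array(x['xyz'],float) for x in(d,s)]
    k=np.linalg.lstsq(np.c_[r1,-r2],c2-c1,rcond=None)[0]; p,q=c1+k[0]*r1,c2+k[1]*r2
    return (p+q)/2,np.linalg.norm(p-q)
E
python3 - <<'E'
from h import *
d=grab('top'); s=grab('side')
C=lambda u,v:(272+u/8,185+v/8)
D=lambda u,v:(335+(u-400)/8,148+v/8)
for n,a,b in(('cap top',(241,138),(522,50)),('head',(88,118),(668,200)),('tip',(160,113),(583,205))): print(n,tri(d,C(*a),s,D(*b)))
print('collar',onz(s,*D(660,280),116)); print('body bottom corners', [onz(s,*D(*p),11) for p in((692,490),)])
print('head-tip T',onz(d,*C(88,118),158)[:2],onz(d,*C(160,113),153)[:2]); print('head-tip S',onz(s,*D(668,200),158)[:2],onz(s,*D(583,205),153)[:2])
print('can base T',[onz(d,*C(*p),211)[:2] for p in((200,138),(282,138),(241,100),(241,180))])
print('can body S sides z100', [onz(s,*D(*p),100)[:2] for p in((460,250),(577,250))])
print('edge',onz(d,265,247,0),onz(d,350,260,0))
E
```

```text
cap top (array([528.33522421, 187.93363789, 209.40681003]), np.float64(1.6428753076458982))
head (array([538.24511864, 269.14235016, 161.36160889]), np.float64(2.8671605249513865))
tip (array([548.56885448, 233.40869387, 151.80398536]), np.float64(0.07144907479604477))
collar [537.85346583 269.52868866 116.        ]
body bottom corners [array([550.02984904, 299.39094976,  11.        ])]
head-tip T [539.57757863 268.2158581 ] [548.31314979 233.26626229]
head-tip S [533.29145282 268.52184158] [550.06727067 234.16600873]
can base T [array([525.56284854, 206.79296174]), array([531.12345717, 167.38701357]), array([547.10708977, 189.88976323]), array([507.72221323, 184.01288878])]
can body S sides z100 [array([545.27246738, 168.83721347]), array([517.00098088, 216.49448826])]
edge [358.28988038 329.69702545   0.        ] [354.24245375 -37.90947115   0.        ]
```

```bash
cat > go.py <<'E'
import sys
from h import *
def st(s=None):
    s=s or arm.read_state(); return np.array(s['position']),R.from_quat(s['ee_rot'])
x,y,z,th=map(float,sys.argv[1:5]); s=arm.read_state(); p,q=st(s)
a=np.radians(th); T=R.from_matrix(np.array([[np.cos(a),np.sin(a),0],[np.sin(a),-np.cos(a),0],[0,0,-1]]))
print('t',round(s['clock'],2),'pos',p.round(1),'F',np.round(s['contact_force'],1),'w',round(s['gripper_width'],1),'g',round(s['grasp_force'],1))
D=np.array([x,y,z])-p
print('shift in current tool axes',q.inv().apply(D).round(1),'| after turn',T.inv().apply(D).round(1),'| turn deg',np.degrees((q.inv()*T).as_rotvec()).round(2))
E
python3 -m pendant '[[0,0,-0.005,0,0,8.08,0.0854],[0,0,-0.005,0,0,8.08,0.0854],[0,0,-0.005,0,0,8.08,0.0854],[0,0,-0.005,0,0,8.08,0.0854],[0,0,-0.005,0,0,8.08,0.0854],[0,0,-0.005,0,0,8.08,0.0854],[0,0,-0.005,0,0,8.08,0.0854],[0,0,-0.005,0,0,8.08,0.0854],[0,0,-0.005,0,0,8.08,0.0854],[0,0,-0.005,0,0,8.08,0.0854]]'
python3 go.py 528 188 300 -95.6
```

```text
clock: 1.3
position: [159.3, 604.2, 306.4]
ee_rot: [-0.67, 0.743, -0.0, -0.0]
contact_force: [0.6, 0.4, -0.5]
gripper_width: 85.7
grasp_force: 0.0
t 1.3 pos [159.3 604.2 306.4] F [ 0.6  0.4 -0.5] w 85.7 g 0.0
shift in current tool axes [ 376.1 -409.6    6.5] | after turn [ 378.3 -407.6    6.4] | turn deg [ 0.01 -0.01 -0.31]
```

```bash
python3 -m pendant '[[0.0315,-0.034,0,0,0,0,0.0854],[0.0315,-0.034,0,0,0,0,0.0854],[0.0315,-0.034,0,0,0,0,0.0854],[0.0315,-0.034,0,0,0,0,0.0854],[0.0315,-0.034,0,0,0,0,0.0854],[0.0315,-0.034,0,0,0,0,0.0854],[0.0315,-0.034,0,0,0,0,0.0854],[0.0315,-0.034,0,0,0,0,0.0854],[0.0315,-0.034,0,0,0,0,0.0854],[0.0315,-0.034,0,0,0,0,0.0854],[0.031,-0.0345,0,0,0,0,0.0854],[0.03,-0.035,0,0,0,0,0.0854]]' >/dev/null
python3 go.py 528 188 215 -95.6
python3 - <<'E'
from h import *
d=grab('top')['image'][170:245,250:330]; s=grab('side')['image'][110:225,300:410]
a=cv2.resize(d,None,fx=5,fy=5); b=cv2.resize(s,None,fx=3.6,fy=3.6)
c=np.zeros((420,800,3),np.uint8); c[:a.shape[0],:400]=a; c[:414,400:796]=b; cv2.imwrite('pics/v1.png',c[...,::-1])
E
```

```text
t 2.5 pos [531.3 188.7 306.6] F [-0.   0.7 -1. ] w 85.3 g 0.0
shift in current tool axes [ 1.   3.3 91.6] | after turn [ 1.   3.2 91.6] | turn deg [-0.02  0.02  0.03]
```

View pics/v1.png

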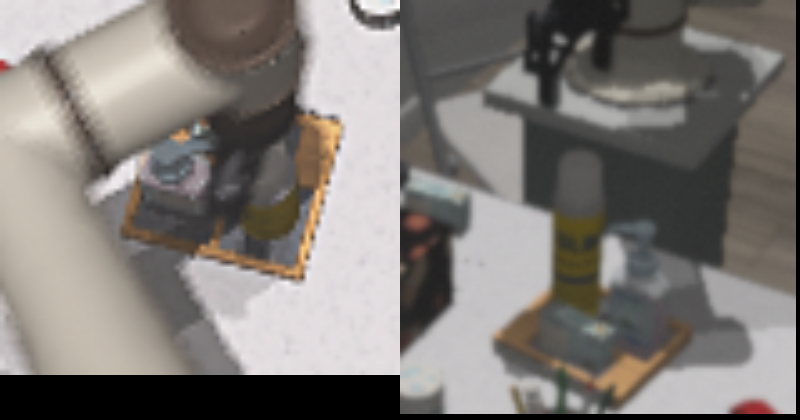

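The fingers are centred over the cap at (578,160) in the side half, so I'll descend and grip.

```bash
python3 -m pendant '[[0.001,0.003,0.02,0,0,0,0.0854],[0,0,0.03,0,0,0,0.0854],[0,0,0.03,0,0,0,0.0854],[0,0,0.02,0,0,0,0.0854],[0,0,0.008,0,0,0,0.0854],[0,0,0,0,0,0,0.0854],[0,0,0,0,0,0,0.03],[0,0,0,0,0,0,0.03],[0,0,0,0,0,0,0.03],[0,0,0,0,0,0,0.03],[0,0,0,0,0,0,0.03],[0,0,0,0,0,0,0.03]]'
python3 go.py 528 188 280 -95.6; python3 -c "
from h import *;print(np.round(arm.read_state()['joints'],2))"
```

```text
clock: 3.8
position: [528.4, 190.1, 199.9]
ee_rot: [-0.672, 0.74, -0.001, 0.002]
contact_force: [-0.0, 0.3, 5.5]
gripper_width: 42.1
grasp_force: 61.6
t 3.8 pos [528.4 190.1 199.9] F [-0.   0.3  5.5] w 42.1 g 61.6
shift in current tool axes [  2.   -0.1 -80.1] | after turn [  2.1   0.2 -80.1] | turn deg [-0.19  0.1   0.06]
[ 0.63  0.32 -0.24  0.   -1.01 -0.73]
```

```bash
python3 - <<'E'
from h import *
import types
s=arm.get_image('side')
for z in (255,400,450,500,550): print(z,proj(s,(159,604,z)).round(), 'wrist side',proj(s,(159-155*0,604,z)).round())
E
# lift with can
python3 -m pendant '[[0,0,-0.01,0,0,0,0.03],[0,0,-0.02,0,0,0,0.03],[0,0,-0.03,0,0,0,0.03],[0,0,-0.03,0,0,0,0.03],[0,0,0,0,0,0,0.03]]'
python3 go.py 480 425 245 -95.6
```

```text
255 [494. 129.] wrist side [494. 129.]
400 [504.  93.] wrist side [504.  93.]
450 [508.  79.] wrist side [508.  79.]
500 [512.  65.] wrist side [512.  65.]
550 [516.  51.] wrist side [516.  51.]
clock: 4.35
position: [528.7, 190.3, 292.5]
ee_rot: [-0.672, 0.741, -0.001, 0.004]
contact_force: [0.2, 0.5, -2.3]
gripper_width: 42.4
grasp_force: 61.4
t 4.35 pos [528.7 190.3 292.5] F [ 0.2  0.5 -2.3] w 42.4 g 61.4
shift in current tool axes [-228.7   71.4   48. ] | after turn [-228.8   71.3   47.5] | turn deg [-0.36  0.25  0.05]
```

```bash
python3 -m pendant '[[0,0,-0.03,0,0,0,0.03],[0,0,-0.03,0,0,0,0.03],[0,0,-0.02,0,0,0,0.03],[-0.01,0.005,0,0,0,0,0.03],[-0.03,0.01,0,0,0,0,0.03],[-0.035,0.01,0,0,0,0,0.03],[-0.035,0.01,0,0,0,0,0.03],[-0.035,0.01,0,0,0,0,0.03],[-0.035,0.01,0,0,0,0,0.03],[-0.03,0.01,0,0,0,0,0.03],[-0.02,0.006,0,0,0,0,0.03],[0,0,0,0,0,0,0.03]]'
python3 go.py 480 425 189 -95.6
```

```text
clock: 5.55
position: [477.3, 428.0, 364.8]
ee_rot: [-0.673, 0.74, 0.0, -0.003]
contact_force: [-0.4, -0.2, -3.6]
gripper_width: 42.7
grasp_force: 62.0
t 5.55 pos [477.3 428.  364.8] F [-0.4 -0.2 -3.6] w 42.7 g 62.0
shift in current tool axes [  2.1  -3.6 175.8] | after turn [  2.7  -2.9 175.8] | turn deg [ 0.21 -0.2   0.2 ]
```

```bash
python3 -m pendant '[[0,0,0.02,0,0,0,0.03],[0,0,0.035,0,0,0,0.03],[0,0,0.035,0,0,0,0.03],[0,0,0.035,0,0,0,0.03],[0,0,0.03,0,0,0,0.03],[0,0,0.01,0,0,0,0.03],[0,0,0,0,0,0,0.03],[0,0,0.003,0,0,0,0.03],[0,0,0.002,0,0,0,0.03]]'
python3 go.py 480 425 189 -95.6
```

```text
clock: 6.45
position: [479.7, 426.1, 200.2]
ee_rot: [-0.672, 0.741, 0.0, 0.002]
contact_force: [0.3, 0.4, -2.1]
gripper_width: 42.4
grasp_force: 62.0
t 6.45 pos [479.7 426.1 200.2] F [ 0.3  0.4 -2.1] w 42.4 g 62.0
shift in current tool axes [ 1.1 -0.4 11.2] | after turn [ 1.1 -0.4 11.2] | turn deg [-0.12  0.18  0.03]
```

```bash
python3 -m pendant '[[0,0,0.003,0,0,0,0.03],[0,0,0.003,0,0,0,0.03],[0,0,0,0,0,0,0.03]]'
python3 -m pendant '[[0,0,0.002,0,0,0,0.03],[0,0,0.001,0,0,0,0.03],[0,0,0,0,0,0,0.03]]'
```

```text
clock: 6.75
position: [478.8, 425.3, 192.1]
ee_rot: [-0.672, 0.741, 0.0, -0.0]
contact_force: [-0.5, -0.5, -2.2]
gripper_width: 42.3
grasp_force: 62.0
clock: 7.05
position: [478.9, 425.5, 189.2]
ee_rot: [-0.672, 0.741, -0.0, -0.0]
contact_force: [-0.1, -0.6, -3.3]
gripper_width: 42.3
grasp_force: 62.0
```

```bash
python3 -m pendant '[[0,0,0.001,0,0,0,0.03],[0,0,0,0,0,0,0.03]]' | grep -E 'pos|cont'
python3 -m pendant '[[0,0,0.001,0,0,0,0.03],[0,0,0,0,0,0,0.03]]'| grep -E 'pos|cont'
```

```text
position: [479.1, 425.7, 189.0]
contact_force: [-0.6, 0.7, 1.4]
position: [479.2, 425.8, 189.0]
contact_force: [-1.1, 0.2, 4.2]
```

```bash
python3 -m pendant '[[0,0,0,0,0,0,0.05],[0,0,0,0,0,0,0.06],[0,0,0,0,0,0,0.0854],[0,0,0,0,0,0,0.0854],[0,0,0,0,0,0,0.0854],[0,0,-0.02,0,0,0,0.0854],[0,0,-0.03,0,0,0,0.0854],[0,0,-0.03,0,0,-8.5,0.0854],[0,0,0,0,0,-8.5,0.0854],[0,0,0,0,0,-8.5,0.0854],[0,0,0,0,0,0,0.0854]]'
python3 go.py 538 269 260 -70
python3 - <<'E'
from h import *
d=grab('top')['image'][150:250,225:345]; s=grab('side')['image'][110:265,330:480]
a=cv2.resize(d,None,fx=3.3,fy=3.3,interpolation=2); b=cv2.resize(s,None,fx=2.6,fy=2.6,interpolation=2)
c=np.zeros((420,800,3),np.uint8); c[:a.shape[0],:a.shape[1]]=a; c[:b.shape[0],400:400+b.shape[1]]=b; cv2.imwrite('pics/v2.png',c[...,::-1])
E
```

```text
clock: 8.55
position: [478.9, 425.4, 267.4]
ee_rot: [0.819, -0.574, -0.0, -0.0]
contact_force: [-0.1, -0.2, -0.1]
gripper_width: 85.3
grasp_force: 0.0
t 8.55 pos [478.9 425.4 267.4] F [-0.1 -0.2 -0.1] w 85.3 g 0.0
shift in current tool axes [167.2  -2.3   7.4] | after turn [167.2  -2.    7.4] | turn deg [-0.01  0.02 -0.09]
```

View pics/v2.png

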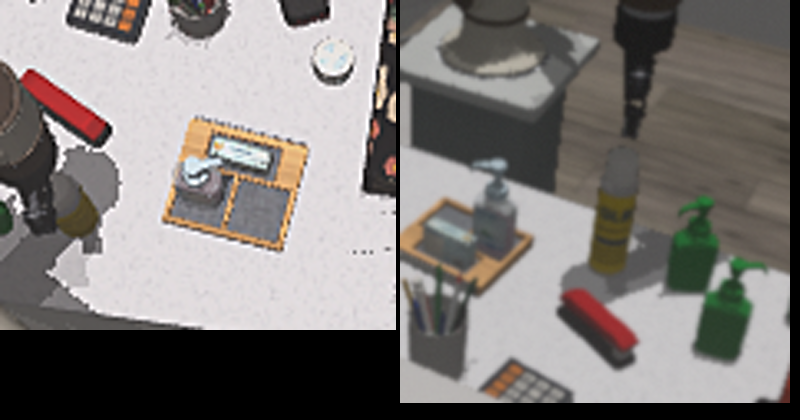

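The can stands upright at side half (612,215) and the bottle is still in its pocket, with its head at top half (195,165). Next is the bottle.

```bash
python3 -m pendant '[[0.025,0,0,0,0,0,0.0854],[0.035,0,0,0,0,0,0.0854],[0.035,0,0,0,0,0,0.0854],[0.035,0,0,0,0,0,0.0854],[0.025,-0.002,0,0,0,0,0.0854],[0.012,0,0,0,0,0,0.0854],[0,0,0.03,0,0,0,0.0854],[0,0,0.03,0,0,0,0.0854],[0,0,0,0,0,0,0.0854]]' | grep cont
python3 go.py 538 269 125 -70
```

```text
contact_force: [-0.3, 0.1, -0.4]
t 9.55 pos [535.4 267.9 202.8] F [-0.3  0.1 -0.4] w 85.6 g 0.0
shift in current tool axes [-0.3 -3.5 77.7] | after turn [-0.1 -2.8 77.8] | turn deg [ 0.54 -0.12 -0.19]
```

```bash
python3 -m pendant '[[0,-0.001,0.02,0,0,0,0.0854],[0,0,0.03,0,0,0,0.0854],[0,0,0.02,0,0,0,0.0854],[0,0,0.005,0,0,0,0.0854],[0,0,0,0,0,0,0.0854]]' | grep -E 'cont|pos'
python3 -m pendant '[[0,0,0,0,0,0,0.06],[0,0,0,0,0,0,0.05],[0,0,0,0,0,0,0.04],[0,0,0,0,0,0,0.02],[0,0,0,0,0,0,0.02],[0,0,0,0,0,0,0.02],[0,0,0,0,0,0,0.02]]'
```

```text
position: [539.1, 270.0, 132.8]
contact_force: [-1.0, 0.1, -0.4]
clock: 10.75
position: [539.6, 270.1, 133.6]
ee_rot: [0.819, -0.574, 0.001, -0.001]
contact_force: [0.1, 0.8, 5.9]
gripper_width: 30.2
grasp_force: 57.1
```

```bash
python3 -m pendant '[[0,0,0,0,0,0,0.05],[0,0,0,0,0,0,0.06],[0,0,0.004,0,0,0,0.06],[0,0,0.004,0,0,0,0.06],[0,0,0,0,0,0,0.06],[0,0,0,0,0,0,0.06]]'| grep -E 'cont|pos|width'
python3 -m pendant '[[0,0,0,0,0,0,0.05],[0,0,0,0,0,0,0.04],[0,0,0,0,0,0,0.02],[0,0,0,0,0,0,0.02],[0,0,0,0,0,0,0.02]]'
```

```text
position: [538.6, 269.3, 123.8]
contact_force: [-0.0, -0.2, 0.0]
gripper_width: 59.9
clock: 11.85
position: [539.1, 269.8, 125.0]
ee_rot: [0.819, -0.574, 0.0, -0.001]
contact_force: [0.8, 0.8, 3.7]
gripper_width: 35.0
grasp_force: 56.6
```

```bash
python3 -m pendant '[[0,0,-0.01,0,0,0,0.02],[0,0,-0.02,0,0,0,0.02],[0,0,-0.02,0,0,0,0.02],[0,0,-0.01,0,0,0,0.02]]'| grep -E 'cont|pos|width'
python3 go.py 435 335 114 -70
```

```text
position: [539.0, 269.7, 185.9]
contact_force: [0.4, 0.8, -1.4]
gripper_width: 34.8
t 12.25 pos [539.  269.7 185.9] F [ 0.4  0.8 -1.4] w 34.8 g 56.3
shift in current tool axes [-96.8  75.6  71.9] | after turn [-97.   75.3  71.9] | turn deg [-0.09  0.03 -0.07]
```

```bash
python3 -m pendant '[[-0.015,0.012,0,0,0,0,0.02],[-0.02,0.016,0,0,0,0,0.02],[-0.022,0.017,0,0,0,0,0.02],[-0.02,0.016,0,0,0,0,0.02],[-0.015,0.012,0,0,0,0,0.02],[-0.005,0.003,0,0,0,0,0.02],[0,0,0.02,0,0,0,0.02],[0,0,0.02,0,0,0,0.02],[0,0,0.015,0,0,0,0.02],[0,0,0.005,0,0,0,0.02],[0,0,0,0,0,0,0.02]]'| grep -E 'cont|pos|width'
python3 -m pendant '[[0,0,0.003,0,0,0,0.02],[0,0,0.003,0,0,0,0.02],[0,0,0,0,0,0,0.02]]'| grep -E 'cont|pos|width'
```

```text
position: [434.2, 334.2, 123.5]
contact_force: [-0.3, -0.4, -1.7]
gripper_width: 34.5
position: [434.2, 334.7, 118.4]
contact_force: [-0.5, 1.4, -1.1]
gripper_width: 34.6
```

```bash
python3 -m pendant '[[0,0,0.002,0,0,0,0.02],[0,0,0.002,0,0,0,0.02],[0,0,0,0,0,0,0.02]]'| grep -E 'cont|pos|width'
python3 -m pendant '[[0,0,0.001,0,0,0,0.02],[0,0,0,0,0,0,0.02]]'| grep -E 'cont|pos|width'
```

```text
position: [434.1, 334.7, 114.2]
contact_force: [0.4, 0.8, -1.9]
gripper_width: 35.0
position: [434.5, 334.8, 114.0]
contact_force: [-0.2, -1.3, 3.1]
gripper_width: 35.2
```

```bash
python3 -m pendant '[[0,0,0,0,0,0,0.045],[0,0,0,0,0,0,0.06],[0,0,0,0,0,0,0.08],[0,0,0,0,0,0,0.0854],[0,0,-0.02,0,0,0,0.0854],[0,0,-0.03,0,0,0,0.0854],[0,0,-0.03,0,0,0,0.0854],[0,0,-0.03,0,0,8.5,0.0854],[0,0,0,0,0,8.5,0.0854],[0,0,0,0,0,8.5,0.0854]]'| grep -E 'cont|pos|width'
cat > box.py <<'E'
from h import *
d=grab('top'); s=grab('side')
hsv=cv2.cvtColor(d['image'],cv2.COLOR_RGB2HSV)
def rect(m,z,n):
    k=cv2.connectedComponentsWithStats(m)[2]; print(n,'areas',sorted(k[1:,4])[-3:])
    c=max(cv2.findContours(m,cv2.RETR_EXTERNAL,cv2.CHAIN_APPROX_NONE)[0],key=cv2.contourArea)
    w=np.array([onz(d,*p,z)[:2] for p in c[:,0].astype(float)],np.float32); r=cv2.minAreaRect(w); print(n,np.round(r[0],1),np.round(r[1],1),round(r[2],1))
m=cv2.inRange(hsv,(8,100,80),(22,255,255)); k=np.zeros_like(m); k[180:232,270:325]=m[180:232,270:325]; rect(k,20,'display')
a=cv2.resize(d['image'][180:232,265:325],None,fx=6.6,fy=6.6,interpolation=2); b=cv2.resize(s['image'][150:250,320:420],None,fx=4,fy=4,interpolation=2)
c=np.zeros((400,800,3),np.uint8); c[:a.shape[0],:a.shape[1]]=a; c[:,400:]=b; cv2.imwrite('pics/v3.png',c[...,::-1])
E
python3 box.py
```

```text
position: [434.4, 335.2, 224.7]
contact_force: [-0.5, 1.2, 0.0]
gripper_width: 85.4
display areas [np.int32(2), np.int32(456)]
display [554.5 224.6] [161.9 141.8] 83.6
```

View pics/v3.png

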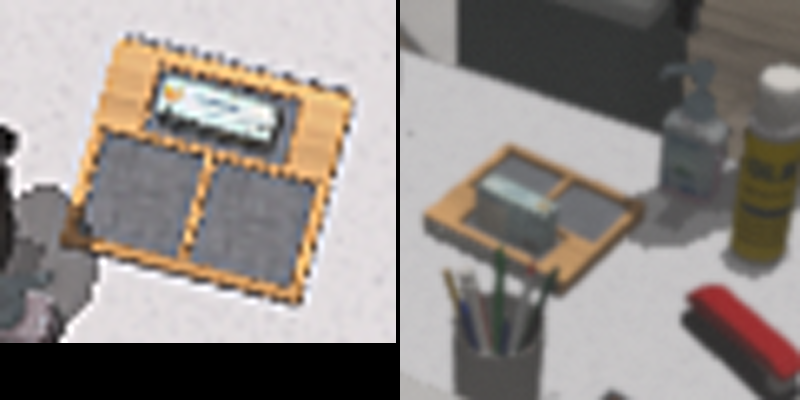

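Both items stand upright on the counter: bottle at side half (695,150), can at (765,185). The old box is in the slot, its top centred near top half (218,110) and side half (521,195).

```bash
python3 - <<'E'
from h import *
d=arm.get_image('top'); s=arm.get_image('side')
A=lambda u,v:((u+.5)/6.6-.5+265,(v+.5)/6.6-.5+180); B=lambda u,v:((u-400+.5)/4-.5+320,(v+.5)/4-.5+150)
print([onz(d,*A(*p),60)[:2].round(1) for p in((165,78),(284,106),(274,142),(155,115),(219,110))])
print([onz(s,*B(*p),60)[:2].round(1) for p in((488,175),(560,206),(547,216),(478,188),(519,196))])
y=np.radians(-6.2);c,q=np.cos(y),np.sin(y)
for n,(a,b) in dict(slot=(37.5,0),L=(-27,38),R=(-27,-38)).items(): print(n,554.5+c*a-q*b,224.6+q*a+c*b)
E
python3 go.py 590 222 150 -96.2
```

```text
[array([601.5, 257.3]), array([593.8, 178.2]), array([569.3, 181.2]), array([576.2, 259.9]), array([585.3, 219.4])]
[array([577.8, 184.2]), array([584.2, 263.9]), array([603.1, 260.2]), array([599.7, 185.7]), array([590.6, 224.3])]
slot 591.7806611489618 220.55002416102414
L 531.7618994895764 265.2937192350106
R 523.5539484559187 189.7382459731146
t 15.35 pos [434.1 334.7 223.1] F [0.1 0.  0.1] w 85.4 g 0.0
shift in current tool axes [  97.5 -165.8   73.1] | after turn [  95.2 -167.2   73.1] | turn deg [ 0.01 -0.02  0.81]
```

```bash
python3 -m pendant '[[0.01,-0.017,0,0,0,0.8,0.0854],[0.018,-0.031,0,0,0,0,0.0854],[0.02,-0.035,0,0,0,0,0.0854],[0.02,-0.035,0,0,0,0,0.0854],[0.018,-0.031,0,0,0,0,0.0854],[0.008,-0.014,0,0,0,0,0.0854],[0,0,0.02,0,0,0,0.0854],[0,0,0.03,0,0,0,0.0854],[0,0,0.02,0,0,0,0.0854],[0,0,0,0,0,0,0.0854]]'| grep -E 'cont'
python3 go.py 588 222 52 -96
```

```text
contact_force: [-0.2, -0.3, -0.1]
t 16.35 pos [583.7 222.7 149.6] F [-0.2 -0.3 -0.1] w 85.9 g 0.0
shift in current tool axes [-0.2 -5.  97.5] | after turn [ 0.2 -4.3 97.6] | turn deg [ 0.38 -0.26 -0.3 ]
```

```bash
python3 -m pendant '[[0,-0.002,0.02,0,0,0,0.0854],[0,-0.002,0.03,0,0,0,0.0854],[0,0,0.03,0,0,0,0.0854],[0,0,0.01,0,0,0,0.0854],[0,0,0,0,0,0,0.0854]]'| grep -E 'cont'
python3 go.py 588 222 52 -96
```

```text
contact_force: [-0.3, -0.6, 0.4]
t 16.85 pos [589.5 223.1  62.7] F [-0.3 -0.6  0.4] w 85.1 g 0.0
shift in current tool axes [ 1.2  1.4 10.7] | after turn [ 1.2  1.4 10.7] | turn deg [ 0.08 -0.09 -0.3 ]
```

```bash
python3 -m pendant '[[0.001,0.001,0.005,0,0,0,0.0854],[0,0,0.004,0,0,0,0.0854],[0,0,0,0,0,0,0.06],[0,0,0,0,0,0,0.045],[0,0,0,0,0,0,0.04],[0,0,0,0,0,0,0.03],[0,0,0,0,0,0,0.02],[0,0,0,0,0,0,0.02],[0,0,0,0,0,0,0.02],[0,0,0,0,0,0,0.02]]'
python3 go.py 588 222 152 -96
```

```text
clock: 17.85
position: [589.2, 222.4, 55.0]
ee_rot: [-0.667, 0.745, -0.0, 0.001]
contact_force: [-0.4, 0.3, 5.7]
gripper_width: 29.6
grasp_force: 59.1
t 17.85 pos [589.2 222.4  55. ] F [-0.4  0.3  5.7] w 29.6 g 59.1
shift in current tool axes [  0.5   1.1 -97. ] | after turn [  0.5   1.2 -97. ] | turn deg [-0.06  0.04 -0.35]
```

```bash
python3 -m pendant '[[0,0,-0.01,0,0,0,0.02],[0,0,-0.03,0,0,0,0.02],[0,0,-0.035,0,0,0,0.02],[0,0,-0.035,0,0,0,0.02],[0,0.03,0,0,0,0,0.02],[0,0.04,0,0,0,-3,0.02],[0,0.04,0,0,0,-3,0.02],[0,0.02,0,0,0,0,0.02],[0,0,0,0,0,0,0.02]]'
python3 go.py 446 -203 150 -90
```

```text
clock: 18.75
position: [456.5, 231.7, 164.5]
ee_rot: [-0.705, 0.709, 0.0, -0.001]
contact_force: [0.5, 0.3, -1.0]
gripper_width: 29.6
grasp_force: 58.8
t 18.75 pos [456.5 231.7 164.5] F [ 0.5  0.3 -1. ] w 29.6 g 58.8
shift in current tool axes [434.8   8.4  14.8] | after turn [434.7  10.5  14.5] | turn deg [ 0.1  -0.04 -0.27]
```

```bash
python3 -m pendant '[[0.02,0,0,0,0,0,0.02],[0.035,0.001,0,0,0,0,0.02],[0.043,0.001,0,0,0,0,0.02],[0.043,0.001,0,0,0,0,0.02],[0.043,0.001,0,0,0,0,0.02],[0.043,0.001,0,0,0,0,0.02],[0.043,0.001,0,0,0,0,0.02],[0.043,0.001,0,0,0,0,0.02],[0.043,0.001,0,0,0,0,0.02],[0.038,0.001,0,0,0,0,0.02],[0.03,0,0,0,0,0,0.02],[0.011,0,0,0,0,0,0.02]]' | grep width
python3 go.py 446 -203 47 -90
```

```text
gripper_width: 29.8
t 19.95 pos [ 447.1 -206.   164. ] F [ 0.5 -0.3 -0.2] w 29.8 g 58.8
shift in current tool axes [ -3.   1. 117.] | after turn [ -3.    1.1 117. ] | turn deg [ 0.03 -0.01 -0.65]
```

```bash
python3 -m pendant '[[-0.003,0,0.02,0,0,0,0.02],[0,0,0.03,0,0,0,0.02],[0,0,0.03,0,0,0,0.02],[0,0,0.02,0,0,0,0.02],[0,0,0.01,0,0,0,0.02],[0,0,0,0,0,0,0.02],[0,0,0.002,0,0,0,0.02],[0,0,0,0,0,0,0.02]]' | grep -E 'pos|cont'
python3 -m pendant '[[0,0,0.002,0,0,0,0.02],[0,0,0,0,0,0,0.02]]' | grep -E 'pos|cont'
```

```text
position: [448.3, -199.7, 53.2]
contact_force: [0.6, -0.5, -0.6]
position: [447.8, -199.5, 50.8]
contact_force: [0.8, 0.4, -0.3]
```

```bash
python3 -m pendant '[[0,0,0.002,0,0,0,0.02],[0,0,0.001,0,0,0,0.02],[0,0,0,0,0,0,0.02]]' | grep -E 'pos|cont'
python3 -m pendant '[[0,0,0.001,0,0,0,0.02],[0,0,0,0,0,0,0.02]]' | grep -E 'pos|cont'
```

```text
position: [447.4, -199.5, 47.2]
contact_force: [-0.3, 0.5, -1.1]
position: [447.5, -199.5, 46.9]
contact_force: [-1.3, 0.3, 6.2]
```

```bash
python3 -m pendant '[[0,0,0,0,0,0,0.04],[0,0,0,0,0,0,0.05],[0,0,0,0,0,0,0.05],[0,0,-0.02,0,0,0,0.05],[0,0,-0.03,0,0,0,0.05],[0,0,-0.03,0,0,0,0.05],[-0.03,0,0,0,0,-2.5,0.0854],[-0.04,0,0,0,0,0,0.0854],[-0.04,0,0,0,0,0,0.0854],[-0.03,0,0,0,0,0,0.0854],[-0.015,0,0,0,0,0,0.0854],[0,0,0,0,0,0,0.0854]]' | grep -E 'pos|cont'
python3 go.py 444.5 -44 44 -87.5
python3 - <<'E'
from h import *
d=grab('top')['image'][170:265,330:430]; s=grab('side')['image'][110:260,290:390]
a=cv2.resize(d,None,fx=4,fy=4,interpolation=2); b=cv2.resize(s,None,fx=4,fy=4,interpolation=2)[:560]
c=np.zeros((560,800,3),np.uint8); c[:380,:400]=a; c[:,400:]=b; cv2.imwrite('pics/v4.png',c[...,::-1])
E
```

```text
position: [443.1, -43.1, 126.4]
contact_force: [0.7, -0.3, -0.3]
t 22.65 pos [443.1 -43.1 126.4] F [ 0.7 -0.3 -0.3] w 85.3 g 0.0
shift in current tool axes [ 1.  -1.3 82.4] | after turn [ 1.  -1.4 82.4] | turn deg [-0.02  0.01 -0.19]
```

View pics/v4.png

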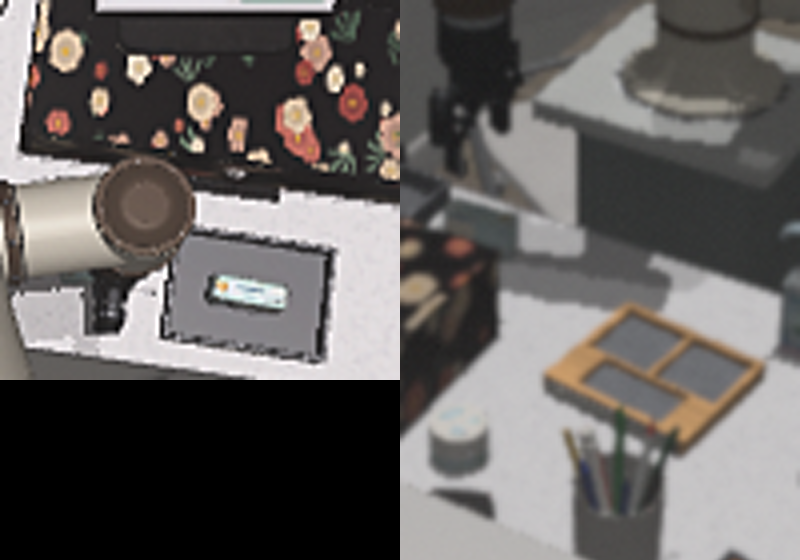

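The old box sits upright in the tray at top half (248,293), the slot is empty at side half (637,390), and the gripper is over the fresh box.

```bash
python3 -m pendant '[[0.001,-0.001,0.02,0,0,0,0.0854],[0,0,0.03,0,0,0,0.0854],[0,0,0.02,0,0,0,0.0854],[0,0,0.01,0,0,0,0.0854],[0,0,0.001,0,0,0,0.0854],[0,0,0,0,0,0,0.07],[0,0,0,0,0,0,0.055],[0,0,0,0,0,0,0.045],[0,0,0,0,0,0,0.03],[0,0,0,0,0,0,0.02],[0,0,0,0,0,0,0.02],[0,0,0,0,0,0,0.02]]'
python3 -m pendant '[[0,0,0,0,0,0,0.02]]'
python3 go.py 444.5 -44 170 -96.2
```

```text
clock: 23.95
position: [444.9, -45.3, 46.2]
ee_rot: [0.72, -0.694, 0.001, -0.001]
contact_force: [-1.1, 0.6, 6.4]
gripper_width: 29.3
grasp_force: 60.1
clock: 24.05
position: [444.9, -45.4, 46.2]
ee_rot: [0.72, -0.694, 0.001, -0.001]
contact_force: [-0.6, 0.2, 5.9]
gripper_width: 29.5
grasp_force: 60.1
t 24.05 pos [444.9 -45.4  46.2] F [-0.6  0.2  5.9] w 29.5 g 60.1
shift in current tool axes [-1.400e+00  1.000e-01 -1.238e+02] | after turn [  -1.3    0.5 -123.8] | turn deg [-0.12  0.02  8.36]
```

```bash
python3 -m pendant '[[0,0,-0.01,0,0,0,0.02],[0,0,-0.03,0,0,0,0.02],[0,0,-0.035,0,0,0,0.02],[0,0,-0.035,0,0,4.2,0.02],[-0.02,0,0,0,0,4.2,0.02],[-0.04,-0.004,0,0,0,0,0.02],[-0.045,-0.005,0,0,0,0,0.02],[-0.045,-0.005,0,0,0,0,0.02],[-0.045,-0.005,0,0,0,0,0.02],[-0.035,-0.004,0,0,0,0,0.02],[-0.015,0,0,0,0,0,0.02],[0,0,0,0,0,0,0.02]]'|grep -E 'width|cont'
python3 go.py 591.8 219.5 160 -96.2
```

```text
contact_force: [-1.3, -0.6, -0.4]
gripper_width: 29.6
t 25.25 pos [492.1 197.  155.3] F [-1.3 -0.6 -0.4] w 29.6 g 59.4
shift in current tool axes [-33.  -96.7  -4.7] | after turn [-33.1 -96.7  -4.7] | turn deg [ 0.01 -0.    0.06]
```

```bash
python3 -m pendant '[[-0.01,-0.02,0,0,0,0,0.02],[-0.015,-0.035,0,0,0,0,0.02],[-0.008,-0.03,0,0,0,0,0.02],[0,-0.012,0,0,0,0,0.02],[0,0,0.02,0,0,0,0.02],[0,0,0.03,0,0,0,0.02],[0,0,0.02,0,0,0,0.02],[0,0,0,0,0,0,0.02],[0,0,0,0,0,0,0.02]]'|grep -E 'width|cont'
python3 go.py 591.8 219.5 57 -96.2
```

```text
contact_force: [0.6, 0.6, -0.5]
gripper_width: 29.8
t 26.15 pos [592.  216.7  85.9] F [ 0.6  0.6 -0.5] w 29.8 g 59.4
shift in current tool axes [-2.7  0.5 28.9] | after turn [-2.7  0.5 28.9] | turn deg [ 0.02 -0.04 -0.11]
```

```bash
python3 -m pendant '[[-0.0025,0,0.008,0,0,0,0.02],[0,0,0.008,0,0,0,0.02],[0,0,0,0,0,0,0.02],[0,0,0,0,0,0,0.02]]'|grep -E 'pos|cont'
python3 -m pendant '[[0,0,0.003,0,0,0,0.02],[0,0,0.003,0,0,0,0.02],[0,0,0.003,0,0,0,0.02],[0,0,0,0,0,0,0.02]]'|grep -E 'pos|cont'
```

```text
position: [592.5, 220.3, 69.3]
contact_force: [1.3, -0.8, 0.1]
position: [592.2, 220.1, 59.7]
contact_force: [0.1, -1.0, -0.6]
```

```bash
python3 -m pendant '[[0,0,0.002,0,0,0,0.02],[0,0,0,0,0,0,0.02]]'|grep -E 'pos|cont'
python3 -m pendant '[[0,0,0.001,0,0,0,0.02],[0,0,0,0,0,0,0.02]]'|grep -E 'pos|cont'
```

```text
position: [592.4, 220.2, 58.0]
contact_force: [0.6, 0.6, -0.6]
position: [592.6, 220.3, 57.4]
contact_force: [0.6, 0.6, -0.5]
```

```bash
python3 -m pendant '[[0,0,0.001,0,0,0,0.02],[0,0,0,0,0,0,0.02]]'|grep -E 'pos|cont'
python3 -m pendant '[[0,0,0.001,0,0,0,0.02],[0,0,0,0,0,0,0.02]]'|grep -E 'pos|cont'
```

```text
position: [592.7, 220.3, 57.3]
contact_force: [-1.4, -0.6, 5.0]
position: [592.6, 220.3, 57.3]
contact_force: [-4.0, -1.1, 10.4]
```

```bash
python3 -m pendant '[[0,0,0,0,0,0,0.045],[0,0,0,0,0,0,0.055],[0,0,0,0,0,0,0.055],[0,0,-0.02,0,0,0,0.055],[0,0,-0.04,0,0,0,0.0854],[0,0,-0.045,0,0,0,0.0854],[0,0,-0.045,0,0,0,0.0854],[0,0,-0.02,0,0,-8.5,0.0854],[0,0,0,0,0,-8.5,0.0854],[0,0,0,0,0,-8.5,0.0854],[0,0,0,0,0,0,0.0854]]'|grep -E 'pos|cont'
python3 go.py 434.5 334.8 224 -70
```

```text
position: [592.4, 220.2, 225.1]
contact_force: [0.6, -0.3, -0.4]
t 28.85 pos [592.4 220.2 225.1] F [ 0.6 -0.3 -0.4] w 85.4 g 0.0
shift in current tool axes [-160.2  111.4    1.1] | after turn [-161.7  109.2    1.1] | turn deg [ 0.02  0.01 -0.8 ]
```

```bash
python3 -m pendant '[[-0.012,0.009,0,0,0,-0.8,0.0854],[-0.03,0.02,0,0,0,0,0.0854],[-0.035,0.023,0,0,0,0,0.0854],[-0.035,0.023,0,0,0,0,0.0854],[-0.03,0.02,0,0,0,0,0.0854],[-0.02,0.014,0,0,0,0,0.0854],[0,0,0,0,0,0,0.0854],[0,0,0,0,0,0,0.0854]]'|grep -E 'cont'
python3 go.py 434.5 334.8 114 -70
python3 - <<'E'
from h import *
d=grab('top')['image'][165:240,250:330]; s=grab('side')['image'][110:250,325:425]
a=cv2.resize(d,None,fx=5,fy=5,interpolation=2); b=cv2.resize(s,None,fx=4,fy=4,interpolation=2)
c=np.zeros((560,800,3),np.uint8); c[:375,:400]=a; c[:,400:]=b; cv2.imwrite('pics/v5.png',c[...,::-1])
E
```

```text
contact_force: [0.5, 0.9, 0.7]
t 29.65 pos [434.1 335.7 225.3] F [0.5 0.9 0.7] w 85.5 g 0.0
shift in current tool axes [ 1.000e+00 -1.000e-01  1.113e+02] | after turn [ 1.000e+00 -1.000e-01  1.113e+02] | turn deg [ 0.   -0.01  0.05]
```

View pics/v5.png

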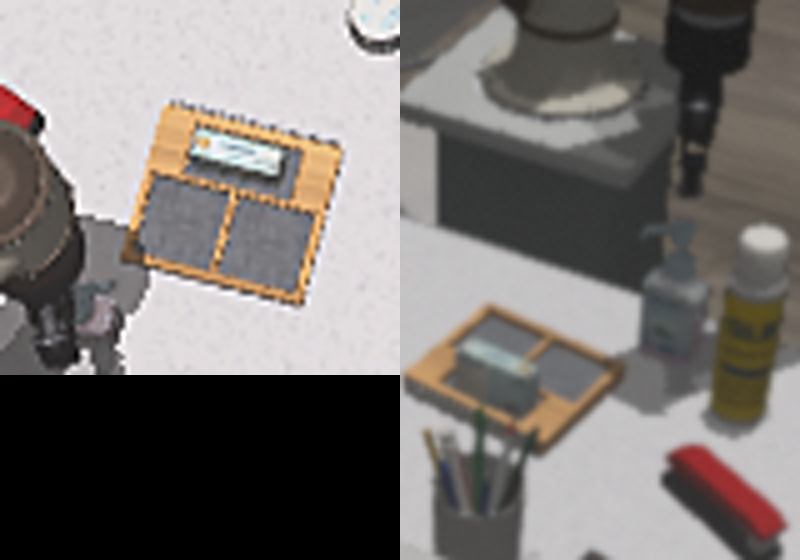

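The fresh box is seated in the slot at top half (237,153), and the bottle stands upright under the gripper at side half (675,290). I'll take the bottle back.

```bash
python3 -m pendant '[[0.001,0,0.02,0,0,0,0.0854],[0,0,0.035,0,0,0,0.0854],[0,0,0.03,0,0,0,0.0854],[0,0,0.02,0,0,0,0.0854],[0,0,0.005,0,0,0,0.0854],[0,0,0,0,0,0,0.0854],[0,0,0.001,0,0,0,0.0854]]'|grep -E 'cont|pos'
python3 -m pendant '[[0,0,0,0,0,0,0.06],[0,0,0,0,0,0,0.05],[0,0,0,0,0,0,0.04],[0,0,0,0,0,0,0.02],[0,0,0,0,0,0,0.02],[0,0,0,0,0,0,0.02],[0,0,0,0,0,0,0.02]]'
```

```text
position: [436.1, 334.8, 115.4]
contact_force: [-0.1, 0.0, 0.9]
clock: 31.15
position: [435.5, 334.8, 115.4]
ee_rot: [0.819, -0.573, 0.0, -0.001]
contact_force: [0.1, -0.3, 5.7]
gripper_width: 33.6
grasp_force: 56.9
```

```bash
python3 -m pendant '[[0,0,-0.01,0,0,0,0.02],[0,0,-0.03,0,0,0,0.02],[0,0,-0.03,0,0,0,0.02],[0.015,-0.012,0,0,0,0,0.02],[0.02,-0.016,0,0,0,0,0.02],[0.022,-0.017,0,0,0,0,0.02],[0.02,-0.016,0,0,0,0,0.02],[0.015,-0.012,0,0,0,0,0.02],[0.004,-0.002,0,0,0,0,0.02],[0,0,0,0,0,0,0.02],[0,0,0,0,0,0,0.02]]'|grep -E 'cont|pos|width'
python3 go.py 538.5 269.5 126.4 -70
```

```text
position: [537.7, 270.0, 184.1]
contact_force: [-0.0, -0.7, -2.3]
gripper_width: 33.3
t 32.25 pos [537.7 270.  184.1] F [-0.  -0.7 -2.3] w 33.3 g 56.4
shift in current tool axes [ 0.7 -0.6 57.7] | after turn [ 0.7 -0.6 57.7] | turn deg [0.05 0.01 0.04]
```

```bash
python3 -m pendant '[[0.0005,-0.0005,0.015,0,0,0,0.02],[0,0,0.02,0,0,0,0.02],[0,0,0.01,0,0,0,0.02],[0,0,0.003,0,0,0,0.02],[0,0,0,0,0,0,0.02],[0,0,0,0,0,0,0.02]]'|grep -E 'cont|pos'
python3 -m pendant '[[0,0,0.003,0,0,0,0.02],[0,0,0.003,0,0,0,0.02],[0,0,0,0,0,0,0.02]]'|grep -E 'cont|pos'
python3 -m pendant '[[0,0,0.002,0,0,0,0.02],[0,0,0,0,0,0,0.02]]'|grep -E 'cont|pos'
```

```text
position: [539.4, 270.0, 137.2]
contact_force: [0.1, -0.2, -2.2]
position: [538.9, 269.3, 130.0]
contact_force: [-0.4, -0.1, -1.6]
position: [539.0, 269.4, 128.0]
contact_force: [-0.1, -0.8, -2.0]
```

```bash
python3 -m pendant '[[0,0,0.001,0,0,0,0.02],[0,0,0,0,0,0,0.02]]'|grep -E 'cont|pos'
python3 -m pendant '[[0,0,0.001,0,0,0,0.02],[0,0,0,0,0,0,0.02]]'|grep -E 'cont|pos'
```

```text
position: [539.1, 269.5, 127.2]
contact_force: [0.6, -0.1, -1.0]
position: [539.2, 269.7, 126.6]
contact_force: [-0.5, -0.2, -0.6]
```

```bash
python3 -m pendant '[[0,0,0.001,0,0,0,0.02],[0,0,0,0,0,0,0.02]]'|grep -E 'cont|pos'
python3 -m pendant '[[0,0,0,0,0,0,0.045],[0,0,0,0,0,0,0.06],[0,0,0,0,0,0,0.08],[0,0,0,0,0,0,0.0854],[0,0,-0.02,0,0,0,0.0854],[0,0,-0.04,0,0,0,0.0854],[0,0,-0.045,0,0,0,0.0854],[0,0,-0.035,0,0,8.5,0.0854],[0,0,0,0,0,8.5,0.0854],[0,0,0,0,0,8.5,0.0854]]'|grep -E 'cont|pos'
python3 go.py 479 425.6 265 -95.6
```

```text
position: [539.4, 269.7, 126.5]
contact_force: [-0.8, -0.4, 5.2]
position: [539.4, 269.9, 267.0]
contact_force: [0.8, -0.9, -0.2]
t 34.95 pos [539.4 269.9 267. ] F [ 0.8 -0.9 -0.2] w 85.5 g 0.0
shift in current tool axes [-148.8   75.9    2.3] | after turn [-149.1   75.3    2. ] | turn deg [-0.13  0.16 -0.23]
```

```bash
python3 -m pendant '[[-0.012,0.006,0,0,0,0,0.0854],[-0.03,0.015,0,0,0,0,0.0854],[-0.035,0.018,0,0,0,0,0.0854],[-0.035,0.018,0,0,0,0,0.0854],[-0.026,0.013,0,0,0,0,0.0854],[-0.011,0.006,0,0,0,0,0.0854],[0,0,0,0,0,0,0.0854],[0,0,0,0,0,0,0.0854]]'|grep -E 'cont'
python3 go.py 479 425.6 189 -95.6
```

```text
contact_force: [0.4, -0.6, 0.2]
t 35.75 pos [477.5 424.8 265. ] F [ 0.4 -0.6  0.2] w 85.6 g 0.0
shift in current tool axes [-1.  -1.4 76. ] | after turn [-1.  -1.4 76. ] | turn deg [ 0.02 -0.05  0.2 ]
```

```bash
python3 -m pendant '[[-0.001,-0.0015,0.02,0,0,0,0.0854],[0,0,0.03,0,0,0,0.0854],[0,0,0.02,0,0,0,0.0854],[0,0,0.006,0,0,0,0.0854],[0,0,0,0,0,0,0.0854],[0,0,0,0,0,0,0.065],[0,0,0,0,0,0,0.055],[0,0,0,0,0,0,0.045],[0,0,0,0,0,0,0.03],[0,0,0,0,0,0,0.03],[0,0,0,0,0,0,0.03],[0,0,0,0,0,0,0.03]]'
python3 -m pendant '[[0,0,-0.01,0,0,0,0.03],[0,0,-0.025,0,0,0,0.03],[0,0,-0.035,0,0,0,0.03],[0,0,-0.035,0,0,0,0.03],[0,0,-0.035,0,0,0,0.03],[0,0,-0.03,0,0,0,0.03],[0,0,-0.015,0,0,0,0.03],[0,0,0,0,0,0,0.03]]'|grep -E 'cont|width'
python3 go.py 528.4 190 200 -95.6
```

```text
clock: 36.95
position: [480.0, 426.6, 191.0]
ee_rot: [-0.673, 0.74, -0.0, 0.002]
contact_force: [0.2, 0.2, 5.7]
gripper_width: 42.1
grasp_force: 61.9
contact_force: [-0.2, 0.5, -2.6]
gripper_width: 42.3
t 37.75 pos [479.2 426.3 376.4] F [-0.2  0.5 -2.6] w 42.3 g 61.3
shift in current tool axes [231.1 -71.2 175.8] | after turn [230.4 -72.  176.4] | turn deg [-0.08  0.18  0.14]
```

```bash
python3 -m pendant '[[0.01,-0.003,0,0,0,0,0.03],[0.025,-0.008,0,0,0,0,0.03],[0.032,-0.01,0,0,0,0,0.03],[0.035,-0.011,0,0,0,0,0.03],[0.035,-0.011,0,0,0,0,0.03],[0.035,-0.011,0,0,0,0,0.03],[0.03,-0.009,0,0,0,0,0.03],[0.02,-0.006,0,0,0,0,0.03],[0.009,-0.002,0,0,0,0,0.03],[0,0,0,0,0,0,0.03],[0,0,0,0,0,0,0.03]]'|grep -E 'cont|width'
python3 go.py 527 190 202 -95.6
```

```text
contact_force: [0.5, 0.5, -2.8]
gripper_width: 42.0
t 38.85 pos [527.5 189.5 373.3] F [ 0.5  0.5 -2.8] w 42.0 g 61.3
shift in current tool axes [ -0.6   0.3 171.3] | after turn [ -0.4   0.6 171.3] | turn deg [ 0.09 -0.04  0.13]
```

```bash
python3 -m pendant '[[0,0,0.02,0,0,0,0.03],[0,0,0.035,0,0,0,0.03],[0,0,0.035,0,0,0,0.03],[0,0,0.03,0,0,0,0.03],[0,0,0.02,0,0,0,0.03],[0,0,0.01,0,0,0,0.03],[0,0,0,0,0,0,0.03],[0,0,0,0,0,0,0.03]]'|grep -E 'cont|width'
python3 go.py 527 190 202 -95.6
```

```text
contact_force: [0.5, 0.4, -1.6]
gripper_width: 42.4
t 39.65 pos [528.5 190.1 225.3] F [ 0.5  0.4 -1.6] w 42.4 g 61.4
shift in current tool axes [ 0.3  1.5 23.3] | after turn [ 0.2  1.5 23.3] | turn deg [-0.1   0.05  0.19]
```

```bash
python3 -m pendant '[[0,0.001,0.006,0,0,0,0.03],[0,0,0.006,0,0,0,0.03],[0,0,0.004,0,0,0,0.03],[0,0,0.003,0,0,0,0.03],[0,0,0,0,0,0,0.03],[0,0,0,0,0,0,0.03]]'|grep -E 'cont|pos'
python3 -m pendant '[[0,0,0.002,0,0,0,0.03],[0,0,0,0,0,0,0.03]]'|grep -E 'cont|pos'
python3 -m pendant '[[0,0,0.001,0,0,0,0.03],[0,0,0,0,0,0,0.03]]'|grep -E 'cont|pos'
```

```text
position: [527.0, 189.3, 205.4]
contact_force: [-0.2, 0.2, -2.4]
position: [526.8, 189.3, 203.2]
contact_force: [0.2, -0.3, -2.8]
position: [526.8, 189.3, 202.2]
contact_force: [-0.1, -0.2, -2.5]
```

```bash
python3 -m pendant '[[0,0,0.001,0,0,0,0.03],[0,0,0,0,0,0,0.03]]'|grep -E 'cont|pos'
python3 -m pendant '[[0,0,0.001,0,0,0,0.03],[0,0,0,0,0,0,0.03]]'|grep -E 'cont|pos'
```

```text
position: [527.1, 189.4, 201.9]
contact_force: [-0.6, -0.3, 1.4]
position: [527.2, 189.4, 201.9]
contact_force: [-1.6, 0.4, 5.8]
```

Seated. I'll release, retreat and look.

```bash
python3 -m pendant '[[0,0,0,0,0,0,0.05],[0,0,0,0,0,0,0.06],[0,0,0,0,0,0,0.0854],[0,0,0,0,0,0,0.0854],[0,0,-0.02,0,0,0,0.0854],[0,0,-0.03,0,0,0,0.0854],[0,0,-0.04,0,0,0,0.0854],[0,0,-0.02,0,0,0,0.0854],[-0.02,0.02,0,0,0,0,0.0854],[-0.03,0.035,0,0,0,0,0.0854],[-0.03,0.035,0,0,0,0,0.0854],[-0.03,0.035,0,0,0,0,0.0854]]'|grep -E 'cont|pos'
python3 -m pendant '[[-0.03,0,0,0,0,0,0.0854],[-0.03,0,0,0,0,0,0.0854],[-0.03,0,0,0,0,0,0.0854],[-0.02,0,0,0,0,0,0.0854],[0,0,0,0,0,0,0.0854],[0,0,0,0,0,0,0.0854]]'|grep -E 'cont|pos'
python3 - <<'E'
from h import *
d=grab('top')['image'][150:260,240:440]; s=grab('side')['image'][130:265,290:440]
a=cv2.resize(d,None,fx=2,fy=2,interpolation=2); b=cv2.resize(s,None,fx=4,fy=4,interpolation=2)[:,:600]
c=np.zeros((600,800,3),np.uint8); c[:540,200:800]=b; c[380:600,:400]=a; cv2.imwrite('pics/v6.png',c[...,::-1])
E
```

```text
position: [411.8, 311.6, 310.3]
contact_force: [0.0, 0.5, 0.1]
position: [423.2, 420.2, 309.7]
contact_force: [0.2, -0.5, 0.1]
```

View pics/v6.png

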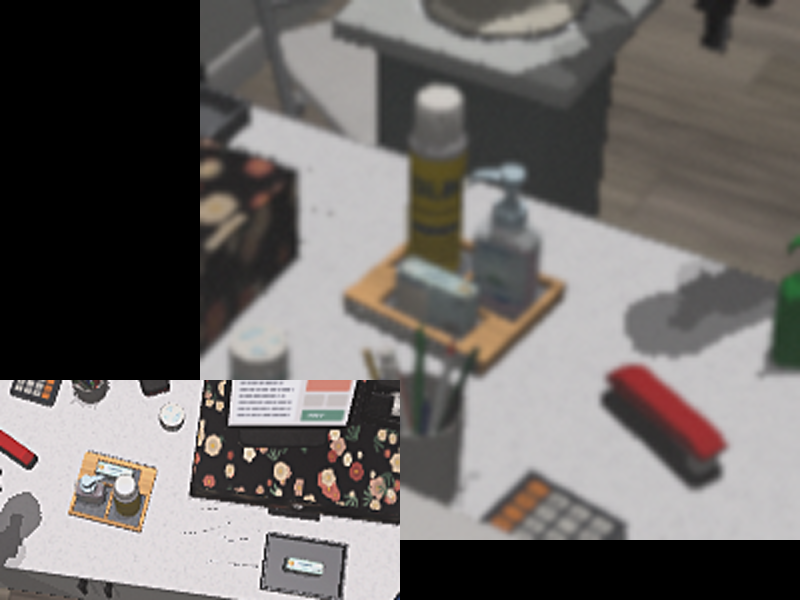

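The can (437,180), bottle (510,245) and fresh box (435,295) stand upright in the display. The old box is in the tray at (305,567), the bystanders have not moved and the arm is clear, so I'll hand the job in.

```bash
python3 -c "
from bench import arm; print(arm.job_done())"
```

```text
the job is handed in; nothing more can be done
None
```

The job is handed in with no verdict shown: in the last pictures the old box stands in the returns tray, the fresh box in the back slot, and the can and bottle are back in their own pockets, all upright, with the pot and stapler visibly unmoved and the arm never near the label gun, at about 42 s of the 109 s allowed.

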